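# Shim the rocking foot of a lab stage

## Task

The stage carrying the lab jack rocks, because its front foot hangs above the steel mounting rail below it. Slide the slotted shims from the grey rest into the gap under the foot, one at a time, each pushed home with about 8 N until its slot bears on the foot's pin, until the stage no longer rocks; then prove it with a press of about 10 N with the fingertips on top of the foot. Never push a shim against foot or pin with more than 20 N nor press with more than 30 N, use only as many shims as it takes, leave the others on the rest, drop none and leave everything else alone.

Things in the scene. Friction and masses are not known exactly. Their poses are not given: they have to be found in the camera images.
- shim_1: slotted steel shim, a flat fork 72 long (x) x 40 wide (y) x 8 mm thick, 0.13 kg. Slot 14 mm wide, 30 deep, open to +x. Origin: on the underside, in the slot, where the pin's axis lies when the shim is home. Prong ends at x = +25 mm, slot bottom at -5, end of the solid tail at -47: grip the 40 mm width there, from above, tips not below the underside (a pile's lower shim is as wide)
- shim_2: second shim, same as shim_1
- shim_3: third shim, same as shim_1
- rest: grey fixed rest with three ridges, 24 mm wide, 72 long, 90 mm apart along its y, tops 20 mm above the bench, on which the three shims start flat, tails to the rest's -x; 14 mm free below a shim's edges. Origin at bench level under the middle shim
- seat (a point): fixed point at the foot's underside when the stage is level (36 mm above the bench). +x is level and is the way a shim slides in, from the open end of the rail towards the stage; z up. The hidden pin stands 0 to 14 mm before this point (its x = -14 to 0, y = 0): find it by feel. The gap takes one shim or two on each other, with 0.9 to 1.6 mm to spare; which, changes from start to start
- apron (a point): fixed point above the open part of the rail, 55 mm before seat (same axes and height, 36 mm): a shim laid down with its origin here clears the foot and can then slide +x. The rail: flat steel bar 30 mm wide along x, from 35 mm before this point to 25 mm beyond seat. Its top is 9 to 9.6 mm (one shim) or 17 to 17.6 mm (two shims) below this point; not measured
- spare (a point): place of a like rail with no foot over it, 125 mm beside the foot's; its height (19 or 27 mm) differs from the other's; bystander, not used
- driver: small screwdriver, 160 mm long, lying on the bench; bystander, leave alone
- waveguide: brass waveguide piece, 55 x 32 x 32 mm; bystander, leave alone
- post: upright steel post, 25 mm diameter, 75 mm tall; bystander, leave alone
- foot (a point): the stage's front foot: aluminium lug 56 (x) x 44 (y) x 18 mm. Origin on its flat top (dark ring), 54 mm above the bench when level, straight above seat; x as for seat; lug from x = -20 to +36 mm. Press here. A 10 mm pin hangs 24 mm below its underside into the rail; a shim's slot straddles it and its bottom stops against it. The stage's plate, level with the lug, begins at x = +35 mm
- stage: the rocking stage: plate with foot and, from 155 mm beyond seat, a lab jack, 155 mm high. Origin midway between the two posts it rocks on, 150 mm beyond seat at the same height; axes as seat when level. Its weight holds it level; 2 to 6 N on the foot tips it down until it meets rail or shims (tilt about 0.055 rad for each missing shim, under 0.015 when right); released, it comes back

How it is judged:
On the way, in this order (a step that is already met when the one before it is completed fails the run):
1. a shim lies under the foot and is pushed home against the pin with more than 4 N, the fingers not on the stage ((((x of shim_1 in the frame of seat between -0.018 and 0.004 m and y of shim_1 in the frame of seat between -0.005 and 0.005 m and angle between the x axis of shim_1 and the x axis of seat, either way round below 0.15 rad and angle between shim_1's own z axis and vertical below 0.06 rad and z of shim_1 in the frame of seat below -0.006 m) and contact force between shim_1 and stage above 4 N and contact force between the fingers and stage below 0.5 N) or ((x of shim_2 in the frame of seat between -0.018 and 0.004 m and y of shim_2 in the frame of seat between -0.005 and 0.005 m and angle between the x axis of shim_2 and the x axis of seat, either way round below 0.15 rad and angle between shim_2's own z axis and vertical below 0.06 rad and z of shim_2 in the frame of seat below -0.006 m) and contact force between shim_2 and stage above 4 N and contact force between the fingers and stage below 0.5 N) or ((x of shim_3 in the frame of seat between -0.018 and 0.004 m and y of shim_3 in the frame of seat between -0.005 and 0.005 m and angle between the x axis of shim_3 and the x axis of seat, either way round below 0.15 rad and angle between shim_3's own z axis and vertical below 0.06 rad and z of shim_3 in the frame of seat below -0.006 m) and contact force between shim_3 and stage above 4 N and contact force between the fingers and stage below 0.5 N))), for 0.1 s.
2. the fingers press on the foot with more than 6 N and the stage does not rock (tilt below 0.025 rad) (contact force between the fingers and stage above 6 N and angle between stage's own z axis and vertical below 0.025 rad and (((x of shim_1 in the frame of seat between -0.018 and 0.004 m and y of shim_1 in the frame of seat between -0.005 and 0.005 m and angle between the x axis of shim_1 and the x axis of seat, either way round below 0.15 rad and angle between shim_1's own z axis and vertical below 0.06 rad and z of shim_1 in the frame of seat below -0.006 m) and z of shim_1 in the frame of seat above -0.0108 m) or ((x of shim_2 in the frame of seat between -0.018 and 0.004 m and y of shim_2 in the frame of seat between -0.005 and 0.005 m and angle between the x axis of shim_2 and the x axis of seat, either way round below 0.15 rad and angle between shim_2's own z axis and vertical below 0.06 rad and z of shim_2 in the frame of seat below -0.006 m) and z of shim_2 in the frame of seat above -0.0108 m) or ((x of shim_3 in the frame of seat between -0.018 and 0.004 m and y of shim_3 in the frame of seat between -0.005 and 0.005 m and angle between the x axis of shim_3 and the x axis of seat, either way round below 0.15 rad and angle between shim_3's own z axis and vertical below 0.06 rad and z of shim_3 in the frame of seat below -0.006 m) and z of shim_3 in the frame of seat above -0.0108 m)) and horizontal distance between the grasp point and foot below 0.04 m), for 0.2 s.
At the end, for the whole second after the job is handed in: stage level (under 0.025 rad); pile within 2.8 mm of the foot's underside; each used shim flat, origin 18 mm before to 4 mm beyond seat, within 5 mm sideways and 0.15 rad; two used shims in line within 4 mm; other shims flat on the rest within 40 mm of their start; all at rest ((((x of shim_1 in the frame of seat between -0.018 and 0.004 m and y of shim_1 in the frame of seat between -0.005 and 0.005 m and angle between the x axis of shim_1 and the x axis of seat, either way round below 0.15 rad and angle between shim_1's own z axis and vertical below 0.06 rad and z of shim_1 in the frame of seat below -0.006 m) and z of shim_1 in the frame of seat above -0.0108 m) or ((x of shim_2 in the frame of seat between -0.018 and 0.004 m and y of shim_2 in the frame of seat between -0.005 and 0.005 m and angle between the x axis of shim_2 and the x axis of seat, either way round below 0.15 rad and angle between shim_2's own z axis and vertical below 0.06 rad and z of shim_2 in the frame of seat below -0.006 m) and z of shim_2 in the frame of seat above -0.0108 m) or ((x of shim_3 in the frame of seat between -0.018 and 0.004 m and y of shim_3 in the frame of seat between -0.005 and 0.005 m and angle between the x axis of shim_3 and the x axis of seat, either way round below 0.15 rad and angle between shim_3's own z axis and vertical below 0.06 rad and z of shim_3 in the frame of seat below -0.006 m) and z of shim_3 in the frame of seat above -0.0108 m)) and ((x of shim_1 in the frame of seat between -0.018 and 0.004 m and y of shim_1 in the frame of seat between -0.005 and 0.005 m and angle between the x axis of shim_1 and the x axis of seat, either way round below 0.15 rad and angle between shim_1's own z axis and vertical below 0.06 rad and z of shim_1 in the frame of seat below -0.006 m) or (distance of shim_1 from where it was at the start of the episode below 0.04 m and height (world z) of shim_1 above 0.015 m and angle between shim_1's own z axis and vertical below 0.1 rad)) and ((x of shim_2 in the frame of seat between -0.018 and 0.004 m and y of shim_2 in the frame of seat between -0.005 and 0.005 m and angle between the x axis of shim_2 and the x axis of seat, either way round below 0.15 rad and angle between shim_2's own z axis and vertical below 0.06 rad and z of shim_2 in the frame of seat below -0.006 m) or (distance of shim_2 from where it was at the start of the episode below 0.04 m and height (world z) of shim_2 above 0.015 m and angle between shim_2's own z axis and vertical below 0.1 rad)) and ((x of shim_3 in the frame of seat between -0.018 and 0.004 m and y of shim_3 in the frame of seat between -0.005 and 0.005 m and angle between the x axis of shim_3 and the x axis of seat, either way round below 0.15 rad and angle between shim_3's own z axis and vertical below 0.06 rad and z of shim_3 in the frame of seat below -0.006 m) or (distance of shim_3 from where it was at the start of the episode below 0.04 m and height (world z) of shim_3 above 0.015 m and angle between shim_3's own z axis and vertical below 0.1 rad)) and ((distance of shim_1 from where it was at the start of the episode below 0.04 m and height (world z) of shim_1 above 0.015 m and angle between shim_1's own z axis and vertical below 0.1 rad) or (distance of shim_2 from where it was at the start of the episode below 0.04 m and height (world z) of shim_2 above 0.015 m and angle between shim_2's own z axis and vertical below 0.1 rad) or x of shim_1 in the frame of shim_2 between -0.004 and 0.004 m) and ((distance of shim_1 from where it was at the start of the episode below 0.04 m and height (world z) of shim_1 above 0.015 m and angle between shim_1's own z axis and vertical below 0.1 rad) or (distance of shim_3 from where it was at the start of the episode below 0.04 m and height (world z) of shim_3 above 0.015 m and angle between shim_3's own z axis and vertical below 0.1 rad) or x of shim_1 in the frame of shim_3 between -0.004 and 0.004 m) and ((distance of shim_2 from where it was at the start of the episode below 0.04 m and height (world z) of shim_2 above 0.015 m and angle between shim_2's own z axis and vertical below 0.1 rad) or (distance of shim_3 from where it was at the start of the episode below 0.04 m and height (world z) of shim_3 above 0.015 m and angle between shim_3's own z axis and vertical below 0.1 rad) or x of shim_2 in the frame of shim_3 between -0.004 and 0.004 m) and linear speed of each of shim_1, shim_2, shim_3 below 0.02 m/s and angle between stage's own z axis and vertical below 0.025 rad); the robot touches nothing.
It fails at once if the foot or stage is pressed by the fingers with more than 30 N (contact force between the fingers and stage above 30 N).
It fails at once if a shim is forced against the foot or its pin with more than 20 N (the press on the foot does not count) (contact force between the fingers and stage below 0.5 N and contact force between any of shim_1, shim_2, shim_3 and stage above 20 N).
It fails at once if a shim is dropped onto the bench (height (world z) of any of shim_1, shim_2, shim_3 below 0.01 m).
It fails at once if a bystander is moved by more than 30 mm (distance of any of driver, waveguide, post from where it was at the start of the episode above 0.03 m).
It also fails if it takes over 72 s, if anything falls off the work surface, if the arm or the gripper's body presses on something with over 40 N, if the wrist force passes 120 N, or if a joint passes its speed limit or range.

## Robot

A 7-joint arm with a two-finger parallel gripper is mounted at the origin on the work surface. World frame = base frame: x ahead of the robot, y to its left, z up, the work surface at z = 0. Lengths are in m, angles in rad, forces in N, time in s.
With the tool pointing down it reaches from about 0.425 to 0.975 m from the base axis. Payload 16.7 kg.
Tool frame: the origin (TCP) lies at the very end of the fingers, on their centre line; the grasp point (between the pads) lies 19 mm behind it; z points along the fingers, y is the direction in which the jaws open and shut (so a half turn about z gives the same grasp; the last joint's range is limited). The gripper opens to 85 mm and grips with 20 to 120 N. Pads are 22 mm wide; open, the fingers measure 114 mm over their backs; the gripper's body (76 mm by 85 mm) begins 54 mm behind the grasp point. The pads swing forward as they close: fully open they stand 13 mm farther back than shut.
Start: joints at [1.044, 0.426, 0.074, 1.606, -0.034, 1.111, -0.067], TCP at [0.249, -0.627, 0.231] pointing down, gripper open.
Joint ranges: [-2.85, 2.85], [-0.5, 2.14], [-1.23, 1.37], [0.21, 2.46], [-1.02, 4.16], [0.16, 2.05], [-2.73, 2.73]. Speed limits (rad/s): [1.89, 1.89, 2.39, 2.39, 3.01, 3.01, 3.01].

## Interface

Orientations are given as a unit quaternion [x, y, z, w].
In Python, from rig import manip gives the robot as it stands.
- The arm moves only by the tool drive_tool, never from a script. Its argument "steps" is a list of rows, each a list of 5 numbers: the shift along the tool's x, y, z in mm, then the turn about the tool's z in degrees, then the opening, from -1 (shut) to 1 (fully open), so that 0 is half open. A call has 1 to 12 rows; each row shifts and turns the pose as measured when the row begins, along the tool's axes as they then stand; what a row does not reach is not made up. A row lasts 1/8 s, in which the tool goes at most 62.5 mm and 10.7 degrees, less where a joint would pass 70% of its speed; a pose out of reach is approached as far as the arm can. A call with a gripper value outside its range is refused whole. The fingers move at their own pace and stop on an object; the grip force is fixed at half the most. Time passes only in rows, so rows that do not move let the fingers close. It gives the time, the measured TCP pose, the force and the opening at its end, in the units of the state.
- manip.get_state(): the state, without advancing time (a new reading comes with each control period).
- manip.read_camera(name): name is "side" or "top" or "wrist"; returns a dict with "img" (420x560x3 uint8, red, green, blue), "depth" (420x560 float32, m along the optical axis (not along the pixel's ray), 0 where there is no reading), "mtx" (3x3 intrinsics, pixels), "rvec" (rotation vector, rad) and "tvec" (3), from world to camera coordinates, as OpenCV has them; the wrist camera has in their place "T_tool_cam" (4x4, takes a point from camera to tool coordinates, whose origin is the TCP and whose axes are the flange's). Camera axes: x right, y down, z forward; pixel columns grow to the right and rows downward; lengths in m; the calibration is good to about 2 mm. A picture is of the moment at which its call begins: read the wrist's pose just before it.
- manip.hand_in(): hands the job in, once; it reports no verdict.
The state is a dict: "time_s": time; "joint_pos": joint angles; "qvel": joint speeds; "effort": joint torques, N m; "tcp_pos": TCP position; "orientation": TCP orientation; "wrist_force": force on the tool from outside, world axes, zero at the start; "torque": the same for the moment, N m; "gripper_width": opening from 0.0 (shut) to 1.0 (fully open).
Only numpy, scipy, OpenCV 4.12 (cv2) and the standard library are available. Lean on these libraries where they do the work, as an engineer would, in place of code of your own. Each camera call takes 0.05 s, during which the arm holds its last target. There are 200 camera calls.

## Working session

There is one attempt and no reset: what is moved stays moved. The work goes in short steps, Python scripts to look and compute and a tool call to move; the robot and the scene stay as the last step left them, time stands still between calls to the robot, and variables do not carry over. Pictures are saved under pics/ and viewed, about 8 in all and at most 12, crops included, and the job is handed in when it is done.

Besides the shell and the picture viewer there is one more tool, called after "Emit:" in YAML: its name, and indented under it one key for each argument. drive_tool: Moves the arm, as the interface text tells. Its arguments: {"type":"object","properties":{"steps":{"type":"array"}},"required":["steps"]}

```bash
mkdir -p pics; ls; cat > h.py <<'E'
import numpy as np, cv2
from rig import manip
from scipy.spatial.transform import Rotation as R
def cam(n):
    s=manip.get_state(); c=manip.read_camera(n)
    if n=="wrist":
        T=np.eye(4);T[:3,:3]=R.from_quat(s["orientation"]).as_matrix();T[:3,3]=s["tcp_pos"];T=T@c["T_tool_cam"]
    else:
        T=np.eye(4);T[:3,:3]=cv2.Rodrigues(np.array(c["rvec"],float))[0];T[:3,3]=np.ravel(c["tvec"]);T=np.linalg.inv(T)
    c["T"]=T; return c
def cloud(c):
    d=c["depth"];v,u=np.indices(d.shape);K=np.array(c["mtx"])
    p=np.stack([(u-K[0,2])/K[0,0]*d,(v-K[1,2])/K[1,1]*d,d],-1)
    w=p@c["T"][:3,:3].T+c["T"][:3,3]; w[d==0]=np.nan; return w
def save(c,n): cv2.imwrite("pics/"+n,c["img"][:,:,::-1])
E
python3 - <<'E'
from h import *
s=manip.get_state();print({k:np.round(v,3).tolist() for k,v in s.items()})
for n in("top","side"):
    c=cam(n);save(c,n+"0.png");np.save(n+"0.npy",cloud(c));print(n,c["mtx"],c["T"].round(3))
E
```

```text
pics
{'time_s': 0.0, 'joint_pos': [1.043, 0.427, 0.074, 1.607, -0.034, 1.111, -0.067], 'qvel': [-0.001, 0.0, 0.0, 0.0, -0.0, -0.001, 0.002], 'effort': [-0.0, -94.983, 3.761, -46.35, 0.019, 0.01, 0.0], 'tcp_pos': [0.249, -0.627, 0.231], 'orientation': [0.982, 0.188, -0.0, -0.001], 'wrist_force': [0.19, -0.158, 0.503], 'torque': [-0.015, -0.0, 0.038], 'gripper_width': 1.0}
top [[395.61856097   0.         275.23207104]
 [  0.         395.61856097 204.52936243]
 [  0.           0.           1.        ]] [[ 0.029 -0.982  0.184  0.419]
 [-0.999 -0.026  0.023 -0.034]
 [-0.018 -0.185 -0.983  0.826]
 [ 0.     0.     0.     1.   ]]
side [[495.55106793   0.         280.14990115]
 [  0.         495.55106793 206.75318148]
 [  0.           0.           1.        ]] [[-0.975 -0.156  0.16   0.369]
 [-0.223  0.621 -0.752  0.707]
 [ 0.018 -0.768 -0.64   0.701]
 [ 0.     0.     0.     1.   ]]
```

View pics/top0.png

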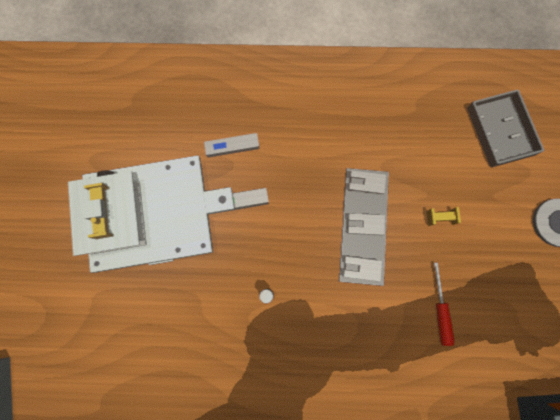

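View pics/side0.png

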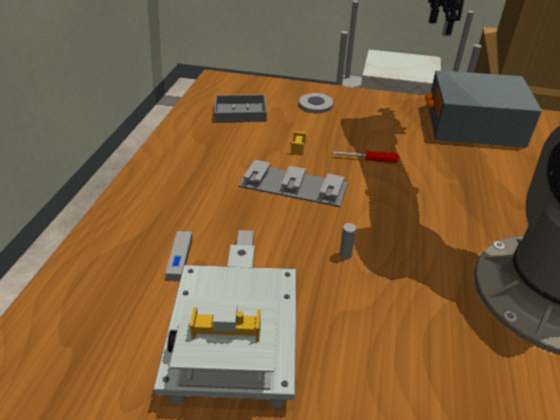

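Top view: the stage is on the left, with its foot ring near (222,200) and the rail running right to (268,198). The rest is at (365,225) with shims at (368,182), (366,224) and (362,270), slots to the left (+y). The side view agrees.

```bash
python3 - <<'E'
from h import *
im=cv2.imread("pics/top0.png")
w=np.load("top0.npy");sd=np.load("side0.npy")
def at(u,v,r=1):
    return np.nanmedian(w[v-r:v+r+1,u-r:u+r+1].reshape(-1,3),0).round(4)
for n,p in dict(ring=(222,200),lug1=(211,203),rail1=(240,199),rail2=(255,198),rail3=(265,198),spare=(245,144),s1=(375,182),s2=(375,225),s3=(373,271),bench=(300,200),rest=(364,204),plate=(170,220)).items(): print(n,at(*p))
def rects(w,box,z0,z1,mina):
    x0,x1,y0,y1=box
    m=(w[...,2]>z0)&(w[...,2]<z1)&(w[...,0]>x0)&(w[...,0]<x1)&(w[...,1]>y0)&(w[...,1]<y1)
    n,l=cv2.connectedComponents(m.astype(np.uint8))
    for i in range(1,n):
        q=w[l==i]
        if len(q)>mina: 
            r=cv2.minAreaRect((q[:,:2]*1000).astype(np.float32));print(len(q),np.round(r[0],1),np.round(r[1],1),round(r[2],1),"z",np.median(q[:,2]).round(4))
for nm,ww in(("top",w),("side",sd)):
    print(nm)
    b=at(365,225)
    rects(ww,(b[0]-.15,b[0]+.15,b[1]-.08,b[1]+.08),.0235,.036,60)
    f=at(222,200)
    print("lug/plate");rects(ww,(f[0]-.04,f[0]+.04,f[1]-.08,f[1]+.028),.046,.062,60)
    print("rail");rects(ww,(f[0]-.04,f[0]+.04,f[1]-.14,f[1]-.015),.013,.035,60)
c=cv2.resize(im[150:300,190:400],None,fx=3.8,fy=3.8,interpolation=cv2.INTER_CUBIC);cv2.imwrite("pics/topcrop.png",c)
E
```

```text
ring [0.571  0.091  0.0525]
lug1 [0.5643 0.1126 0.053 ]
rail1 [0.5796 0.0581 0.0247]
rail2 [0.5821 0.0272 0.026 ]
rail3 [0.5827 0.0065 0.0253]
spare [0.7014 0.054  0.0178]
s1 [ 0.6224 -0.2198  0.0266]
s2 [ 0.5323 -0.2181  0.0274]
s3 [ 0.4403 -0.2128  0.0273]
bench [ 0.5858 -0.0668 -0.0012]
rest [ 0.5794 -0.201   0.0054]
plate [0.5281 0.1921 0.0529]
top
578 [ 623.1 -204.6] [72.6 41.2] 84.0 z 0.0269
600 [ 534.9 -201.2] [72.  40.4] 88.5 z 0.0269
641 [ 444.7 -192.3] [72.2 40. ] 84.5 z 0.0269
lug/plate
542 [571.9  96. ] [45.  51.1] 10.4 z 0.0528
rail
528 [583.5  37.1] [30.8 70.7] 10.9 z 0.0255
side
314 [ 620.  -205.8] [78.6 42. ] 84.1 z 0.0279
317 [ 532.  -200.8] [78.5 40.7] 89.0 z 0.0281
334 [ 442.1 -191.7] [77.1 40.6] 84.5 z 0.0279
lug/plate
460 [569.8  96.5] [44.4 54. ] 11.4 z 0.0543
rail
230 [584.   23.8] [30.1 44.6] 10.5 z 0.0268
```

View pics/topcrop.png

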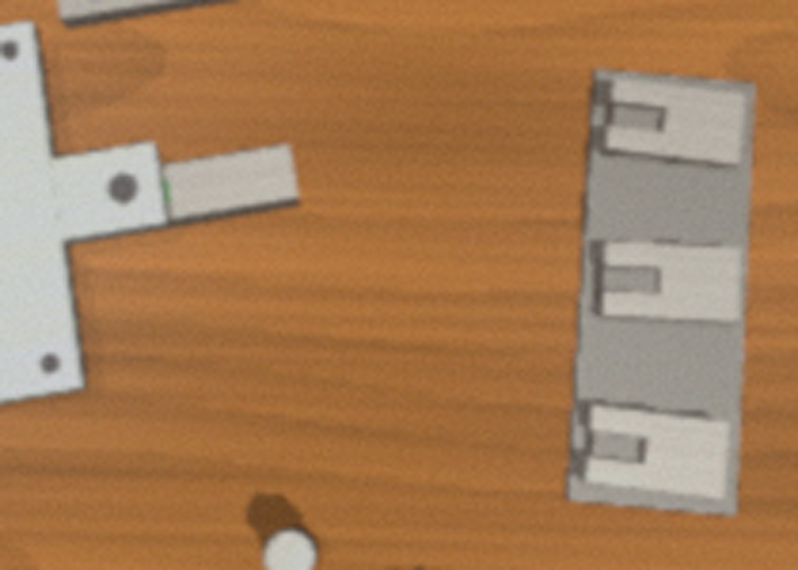

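The rail top reads about 26.7 mm against 18.5 mm for the spare, so the gap takes one shim. Moving over the middle shim.

Emit:
drive_tool:
  steps:
    - [41,-27,0,0,1]
    - [41,-27,0,0,1]
    - [41,-27,0,0,1]
    - [41,-27,0,0,1]
    - [41,-27,0,0,1]
    - [41,-27,0,0,1]
    - [41,-27,0,0,1]
    - [41,-27,0,0,1]
    - [41,-27,0,0,1]
    - [41,-27,0,0,1]

```text
time_s: 1.35
tcp_pos: [0.5352, -0.2151, 0.2278]
orientation: [0.983, 0.184, -0.002, -0.002]
wrist_force: [0.7, -0.3, -0.2]
gripper_width: 0.997
```

Emit:
drive_tool:
  steps:
    - [0,0,0,-10,1]
    - [0,0,0,-10,1]
    - [0,0,0,-10,1]
    - [0,0,0,-10,1]
    - [0,0,0,-10,1]
    - [0,0,0,-10,1]
    - [0,0,0,-6,1]
    - [0,0,0,0,1]

```text
time_s: 2.35
tcp_pos: [0.5362, -0.2092, 0.2251]
orientation: [0.709, 0.705, -0.001, -0.005]
wrist_force: [-0.5, 0.7, -0.5]
gripper_width: 0.998
```

```bash
cat >> h.py <<'E'
def rects(w,box,z0,z1,mina=60):
    x0,x1,y0,y1=box
    m=(w[...,2]>z0)&(w[...,2]<z1)&(w[...,0]>x0)&(w[...,0]<x1)&(w[...,1]>y0)&(w[...,1]<y1)
    n,l=cv2.connectedComponents(m.astype(np.uint8))
    for i in range(1,n):
        q=w[l==i]
        if len(q)>mina:
            r=cv2.minAreaRect((q[:,:2]*1000).astype(np.float32));print(len(q),np.round(r[0],1),np.round(r[1],1),round(r[2],1),"z",np.median(q[:,2]).round(4))
def st():
    s=manip.get_state();x=R.from_quat(s["orientation"]).as_matrix()
    print("t",round(s["time_s"],2),"tcp",np.round(s["tcp_pos"],4),"head",round(np.degrees(np.arctan2(x[1,0],x[0,0])),2),"tilt",np.degrees(x[:2,2]).round(2),"F",np.round(s["wrist_force"],2),"g",round(s["gripper_width"],3),"q",np.round(s["joint_pos"],2))
E
python3 - <<'E'
from h import *
st();c=cam("wrist");save(c,"w1.png");w=cloud(c);np.save("w1.npy",w)
rects(w,(.4,.7,-.3,-.12),.0235,.036)
print(c["T_tool_cam"].round(3))
E
```

```text
t 2.35 tcp [ 0.5362 -0.2092  0.2251] head 89.73 tilt [-0.51  0.33] F [-0.48  0.66 -0.49] g 0.998 q [ 0.55  0.3  -0.35  1.81  0.11  1.06  0.16]
2509 [ 442.5 -193.8] [72.5 40.7] 84.4 z 0.0278
2409 [ 532.7 -202.5] [72.3 39.9] 88.6 z 0.0276
2463 [ 620.9 -205.8] [72.4 40.8] 84.3 z 0.0274
[[ 0.    -0.955 -0.295  0.074]
 [ 1.     0.001 -0.002  0.   ]
 [ 0.002 -0.295  0.955 -0.142]
 [ 0.     0.     0.     1.   ]]
```

View pics/w1.png

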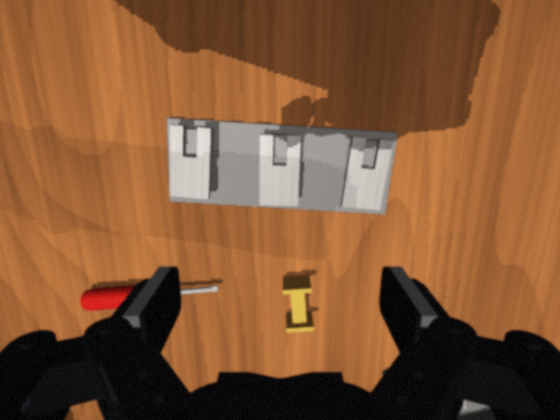

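The wrist image shows three flat shims with their slots up (+y), the middle one at pixel (280,170). It sits at (532.7, -202.5) mm, heading 88.6°.

Emit:
drive_tool:
  steps:
    - [-9,-2,30,1,0.5]
    - [-9,-2,30,0,0.5]
    - [0,0,30,0,0.5]
    - [0,0,30,0,0.5]
    - [0,0,30,0,0.5]
    - [0,0,25,0,0.5]
    - [0,0,0,0,0.5]

```text
time_s: 3.28
tcp_pos: [0.5306, -0.227, 0.0452]
orientation: [0.723, 0.691, -0.001, -0.005]
wrist_force: [0.3, -0.7, 0.2]
gripper_width: 0.751
```

```bash
python3 - <<'E'
from h import *
st();c=cam("wrist");save(c,"w2.png");w=cloud(c)
rects(w,(.49,.58,-.26,-.14),.0235,.036)
E
```

```text
t 3.27 tcp [ 0.5306 -0.227   0.0452] head 87.44 tilt [-0.48  0.26] F [ 0.25 -0.68  0.16] g 0.751 q [ 0.52  0.52 -0.29  1.95  0.21  0.71  0.06]
9807 [ 533.2 -202.2] [72.5 40.2] 88.5 z 0.0276
```

View pics/w2.png

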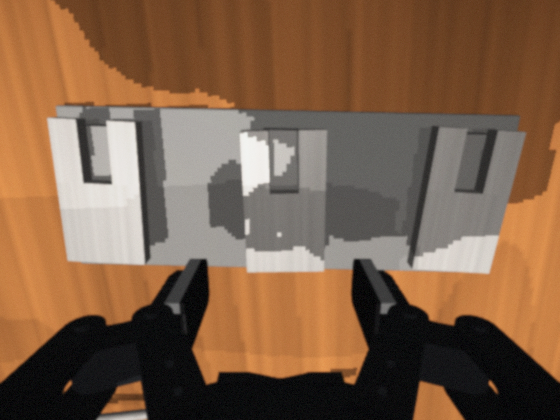

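The fingers straddle the middle shim's tail at pixel (286,250). Descend and grip.

Emit:
drive_tool:
  steps:
    - [0,2,12,-1,0.5]
    - [0,0,10,0,0.5]
    - [0,0,3,0,0.5]
    - [0,0,0,0,0.5]

```text
time_s: 3.82
tcp_pos: [0.5348, -0.2279, 0.0222]
orientation: [0.717, 0.697, -0.0, -0.002]
wrist_force: [0.3, -0.2, 1.1]
gripper_width: 0.746
```

```bash
python3 -c "
from h import *
st()"
```

```text
t 3.83 tcp [ 0.5348 -0.2279  0.0222] head 88.42 tilt [-0.2   0.14] F [ 0.34 -0.19  1.07] g 0.746 q [ 0.51  0.56 -0.28  1.95  0.23  0.67  0.06]
```

Emit:
drive_tool:
  steps:
    - [0,-2,2.5,0,0.5]
    - [0,0,0,0,-1]
    - [0,0,0,0,-1]
    - [0,0,0,0,-1]
    - [0,0,0,0,-1]
    - [0,0,0,0,-1]
    - [0,0,0,0,-1]

```text
time_s: 4.7
tcp_pos: [0.533, -0.228, 0.0207]
orientation: [0.717, 0.697, -0.0, -0.002]
wrist_force: [-0.4, -0.5, -0.2]
gripper_width: 0.445
```

```bash
python3 -c "
from h import *
st()"
```

```text
t 4.7 tcp [ 0.533  -0.228   0.0207] head 88.4 tilt [-0.14  0.11] F [-0.4  -0.49 -0.17] g 0.445 q [ 0.51  0.56 -0.28  1.95  0.24  0.66  0.06]
```

Emit:
drive_tool:
  steps:
    - [0,0,-8,0,-1]
    - [0,0,-16,0,-1]
    - [0,0,-24,0,-1]
    - [0,0,-24,0,-1]
    - [0,0,-8,0,-1]
    - [0,0,0,0,-1]

```text
time_s: 5.45
tcp_pos: [0.5335, -0.2283, 0.1069]
orientation: [0.717, 0.697, 0.0, -0.001]
wrist_force: [0.3, -0.5, -2.9]
gripper_width: 0.44
```

```bash
cat >> h.py <<'E'
def shim_in_tool(c):
    s=manip.get_state();w=cloud(c);Rt=R.from_quat(s["orientation"]).as_matrix()
    t=(w-np.array(s["tcp_pos"]))@Rt
    m=(t[...,0]>-.04)&(t[...,0]<.12)&(abs(t[...,1])<.04)&(t[...,2]>-.013)&(t[...,2]<.003)
    n,l=cv2.connectedComponents(m.astype(np.uint8))
    for i in range(1,n):
        q=t[l==i]
        if len(q)>300:
            r=cv2.minAreaRect((q[:,:2]*1000).astype(np.float32))
            A=np.c_[q[:,:2],np.ones(len(q))];k=np.linalg.lstsq(A,q[:,2],rcond=None)[0]
            print("shim in tool",len(q),np.round(r[0],1),np.round(r[1],1),round(r[2],1),"plane",k.round(4),"xmax",(q[:,0].max()*1000).round(1))
E
python3 - <<'E'
from h import *
st();c=cam("wrist");save(c,"w3.png");shim_in_tool(c)
E
```

```text
t 5.45 tcp [ 0.5335 -0.2283  0.1069] head 88.4 tilt [-0.04  0.07] F [ 0.31 -0.53 -2.85] g 0.44 q [ 0.55  0.43 -0.31  1.91  0.18  0.82  0.11]
shim in tool 13556 [24.8  0. ] [74.8 51.2] 1.0 plane [ 0.016  -0.001  -0.0075] xmax 62.0
```

View pics/w3.png

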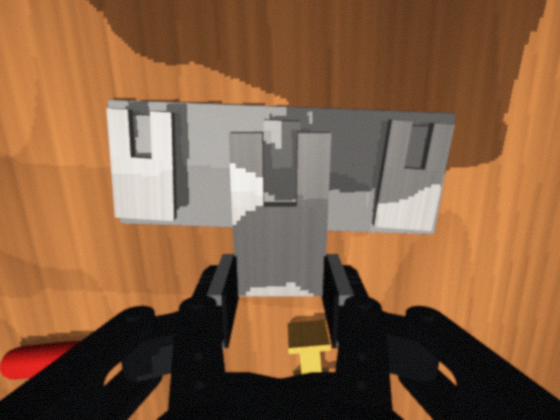

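Shim held level, prongs up at pixel (280,130) and slot clear; its origin is about 36.5 mm ahead of the TCP. Go to a viewing pose before the rail.

Emit:
drive_tool:
  steps:
    - [33,9,0,0,-1]
    - [33,9,0,0,-1]
    - [33,9,0,0,-1]
    - [33,9,0,0,-1]
    - [33,9,0,0,-1]
    - [33,9,0,0,-1]
    - [0,0,0,-6,-1]
    - [0,0,0,-6.5,-1]
    - [0,0,0,0,-1]
    - [0,0,0,0,-1]

```text
time_s: 6.75
tcp_pos: [0.5898, -0.0249, 0.0969]
orientation: [0.636, 0.772, -0.003, -0.007]
wrist_force: [-0.6, 0.1, -1.0]
gripper_width: 0.439
```

```bash
python3 - <<'E'
from h import *
st();c=cam("wrist");save(c,"w4.png");shim_in_tool(c);w=cloud(c);np.save("w4.npy",w)
print("lug");rects(w,(.5,.65,.05,.123),.046,.062)
print("rail");rects(w,(.54,.63,-.02,.12),.018,.035)
E
```

```text
t 6.75 tcp [ 0.5898 -0.0249  0.0969] head 101.03 tilt [-0.84  0.22] F [-0.56  0.07 -1.01] g 0.439 q [ 0.25  0.48 -0.41  1.88  0.24  0.84 -0.08]
shim in tool 13665 [25.  -0.7] [51.2 74.4] 89.7 plane [ 0.0162  0.0001 -0.0071] xmax 62.1
lug
5149 [572.9  82.4] [44.1 25.3] 11.0 z 0.0536
rail
5130 [582.   36.3] [30.1 71.5] 11.2 z 0.0262
```

View pics/w4.png

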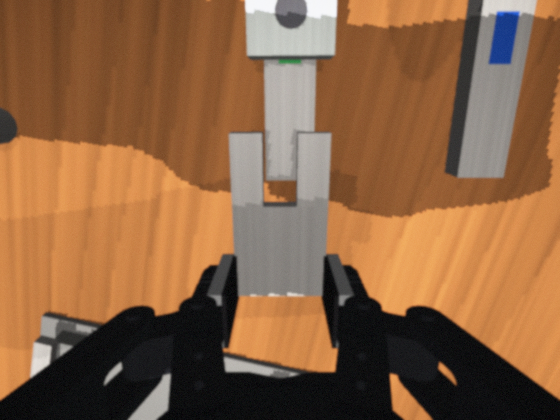

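The view shows the shim's prongs at (230–330,130) aimed at the rail (290,60–180), with the foot ring at (290,12). I'll check lateral alignment and slopes in one frame.

```bash
cat >> h.py <<'E'
C0=np.array([.582,.0363]);H=np.radians(101.1);D=np.array([np.cos(H),np.sin(H)]);N=np.array([-D[1],D[0]])
def rel(w):  # rail coords, origin apron -> seat at x=+.055
    q=w[...,:2]-C0; return np.stack([q@D,q@N,w[...,2]],-1)
def rep(w,nm,x0,x1,z0,z1,yl=.03):
    r=rel(w);m=(r[...,0]>x0)&(r[...,0]<x1)&(abs(r[...,1])<yl)&(r[...,2]>z0)&(r[...,2]<z1)
    q=r[m]; 
    if len(q)<50: print(nm,"few",len(q));return
    k=np.linalg.lstsq(np.c_[q[:,:2],np.ones(len(q))],q[:,2],rcond=None)[0]
    e=[]
    for a in np.arange(x0,x1,.004):
        s=q[(q[:,0]>=a)&(q[:,0]<a+.004)]
        if len(s)>10: e.append((a*1e3+2,s[:,1].min()*1e3,s[:,1].max()*1e3))
    e=np.array(e);mid=(e[:,1]+e[:,2])/2
    print(nm,len(q),"slope x,y",k.round(4),"zmed",np.median(q[:,2]).round(4),"x %.1f..%.1f"%(q[:,0].min()*1e3,q[:,0].max()*1e3),"mid",mid.mean().round(2),"skew deg",np.degrees(np.polyfit(e[:,0],mid,1)[0]).round(2),"wid",(e[:,2]-e[:,1]).mean().round(1))
E
python3 - <<'E'
from h import *
w=np.load("w4.npy")
rep(w,"shim",-.035,.02,.085,.115)
rep(w,"rail",-.02,.034,.02,.034)
rep(w,"lug",.038,.07,.046,.062)
w=np.load("w1.npy");m=(abs(w[...,0]-.533)<.018)&(abs(w[...,1]+.22)<.015);q=w[m];print(np.linalg.lstsq(np.c_[q[:,:2],np.ones(len(q))],q[:,2],rcond=None)[0])
print((manip.get_state()["tcp_pos"][:2]-C0)@np.c_[D,N])
E
```

```text
shim 6337 slope x,y [-0.0026  0.0133  0.1035] zmed 0.1038 x -35.0..0.5 mid 4.69 skew deg 0.13 wid 40.0
rail 4235 slope x,y [-0.0016  0.0006  0.0262] zmed 0.0262 x -20.0..34.0 mid 1.18 skew deg -5.43 wid 27.3
lug 4320 slope x,y [0.0084 0.0008 0.0532] zmed 0.0536 x 38.0..59.7 mid 0.08 skew deg 0.03 wid 43.9
[-0.00279415  0.00343153  0.02989294]
[-0.06154029  0.00410906]
```

Emit:
drive_tool:
  steps:
    - [7,2.5,0,0,-1]
    - [7,2,0,0,-1]
    - [6,0,10,0,-1]
    - [0,0,15,0,-1]
    - [0,0,15,0,-1]
    - [0,0,12,0,-1]
    - [0,0,5,0,-1]
    - [0,0,0,0,-1]
    - [0,0,0,0,-1]

```text
time_s: 7.92
tcp_pos: [0.5889, -0.003, 0.0349]
orientation: [0.637, 0.771, -0.004, -0.007]
wrist_force: [0.2, -1.4, -1.6]
gripper_width: 0.443
```

```bash
cat >> h.py <<'E'
def rt():
    st();s=manip.get_state();print("tcp rail",((np.array(s["tcp_pos"])[:2]-C0)@np.c_[D,N]*1e3).round(1),"F along",np.round(np.r_[np.array(s["wrist_force"])[:2]@np.c_[D,N],s["wrist_force"][2]],2))
E
python3 - <<'E'
from h import *
rt();c=cam("wrist");w=cloud(c);z=manip.get_state()["tcp_pos"][2]
rep(w,"shim",-.035,.028,z+.003,z+.013);rep(w,"lug",.034,.06,.048,.062)
E
```

```text
t 7.92 tcp [ 0.5889 -0.003   0.0349] head 100.88 tilt [-0.93  0.21] F [ 0.18 -1.4  -1.61] g 0.443 q [ 0.19  0.56 -0.38  1.91  0.29  0.73 -0.16]
tcp rail [-39.9   0.8] F along [-1.41  0.09 -1.61]
shim 10785 slope x,y [-0.0085  0.012   0.0418] zmed 0.0418 x -35.0..22.2 mid 1.19 skew deg 0.45 wid 42.0
lug 10718 slope x,y [0.0123 0.0021 0.053 ] zmed 0.0536 x 34.7..60.0 mid -0.03 skew deg 0.14 wid 44.2
```

Emit:
drive_tool:
  steps:
    - [0,1,3,0,-1]
    - [0,0,2,0,-1]
    - [0,0,1,0,-1]
    - [0,0,0,0,-1]

```text
time_s: 8.48
tcp_pos: [0.5905, -0.0028, 0.0294]
orientation: [0.637, 0.771, -0.003, -0.007]
wrist_force: [-0.9, 0.1, -1.4]
gripper_width: 0.444
```

```bash
python3 -c "
from h import *
rt()"
```

```text
t 8.47 tcp [ 0.5905 -0.0028  0.0294] head 100.87 tilt [-0.84  0.2 ] F [-0.93  0.14 -1.42] g 0.444 q [ 0.19  0.57 -0.37  1.91  0.3   0.72 -0.17]
tcp rail [-40.   -0.8] F along [ 0.32  0.89 -1.42]
```

Emit:
drive_tool:
  steps:
    - [0,-0.5,1,0,-1]
    - [0,0,0.7,0,-1]
    - [0,0,0,0,-1]

```text
time_s: 8.85
tcp_pos: [0.5899, -0.0029, 0.0276]
orientation: [0.637, 0.771, -0.003, -0.007]
wrist_force: [0.4, -0.0, -1.2]
gripper_width: 0.446
```

Emit:
drive_tool:
  steps:
    - [0,0,0.7,0,-1]
    - [0,0,0,0,-1]

```text
time_s: 9.1
tcp_pos: [0.59, -0.003, 0.0273]
orientation: [0.637, 0.771, -0.003, -0.007]
wrist_force: [-1.8, -0.5, 0.8]
gripper_width: 0.442
```

```bash
python3 -c "
from h import *
rt()"
```

```text
t 9.1 tcp [ 0.59   -0.003   0.0273] head 100.87 tilt [-0.83  0.19] F [-1.78 -0.5   0.8 ] g 0.442 q [ 0.19  0.58 -0.37  1.92  0.3   0.72 -0.17]
tcp rail [-40.1  -0.3] F along [-0.14  1.85  0.8 ]
```

Emit:
drive_tool:
  steps:
    - [0,0,0.7,0,-1]
    - [0,0,0,0,-1]
    - [0,0,0,0,0.2]
    - [0,0,0,0,0.2]
    - [0,0,0,0,0.2]

```text
time_s: 9.72
tcp_pos: [0.5903, -0.003, 0.0273]
orientation: [0.637, 0.771, -0.003, -0.006]
wrist_force: [-0.0, 0.4, -0.5]
gripper_width: 0.6
```

```bash
python3 - <<'E'
from h import *
rt();c=cam("wrist");save(c,"w5.png");w=cloud(c)
rep(w,"shim",-.026,.028,.030,.042);rep(w,"lug",.034,.06,.048,.062)
E
```

```text
t 9.72 tcp [ 0.5903 -0.003   0.0273] head 100.86 tilt [-0.79  0.18] F [-0.02  0.38 -0.49] g 0.6 q [ 0.19  0.58 -0.37  1.92  0.3   0.72 -0.17]
tcp rail [-40.1  -0.6] F along [ 0.37 -0.05 -0.49]
shim 8699 slope x,y [-0.0019  0.0018  0.0342] zmed 0.0342 x -26.0..21.9 mid 0.29 skew deg -0.19 wid 40.0
lug 12293 slope x,y [0.0121 0.0024 0.053 ] zmed 0.0536 x 34.6..60.0 mid -0.05 skew deg -0.02 wid 44.2
```

View pics/w5.png

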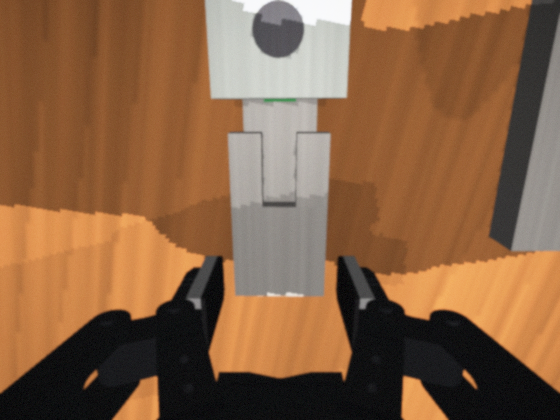

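The shim lies flat on the rail, in line with the foot (slot at (280,170), lug edge at row 98). Regrip and slide gently.

Emit:
drive_tool:
  steps:
    - [0,0,0,0,-1]
    - [0,0,0,0,-1]
    - [0,0,0,0,-1]
    - [0,0,0,0,-1]
    - [4,0,0,0,-1]
    - [4,0,0,0,-1]
    - [0,0,0,0,-1]

```text
time_s: 10.65
tcp_pos: [0.5888, 0.0055, 0.0277]
orientation: [0.637, 0.771, -0.003, -0.006]
wrist_force: [-0.8, 1.3, 1.6]
gripper_width: 0.441
```

```bash
python3 - <<'E'
from h import *
rt();c=cam("wrist");w=cloud(c)
rep(w,"shim",-.018,.034,.030,.042);rep(w,"lug",.034,.06,.048,.062)
E
```

```text
t 10.65 tcp [0.5888 0.0055 0.0277] head 100.87 tilt [-0.77  0.17] F [-0.77  1.32  1.62] g 0.441 q [ 0.17  0.57 -0.37  1.92  0.3   0.72 -0.18]
tcp rail [-31.6  -0.8] F along [1.45 0.51 1.62]
shim 8774 slope x,y [-0.0018  0.0008  0.0342] zmed 0.0342 x -18.0..30.5 mid -0.06 skew deg 0.04 wid 40.0
lug 11332 slope x,y [0.0104 0.0026 0.0531] zmed 0.0536 x 34.6..60.0 mid -0.06 skew deg 0.13 wid 44.1
```

Emit:
drive_tool:
  steps:
    - [4,0,0,0,-1]
    - [4,0,0,0,-1]
    - [4,0,0,0,-1]
    - [0,0,0,0,-1]

```text
time_s: 11.2
tcp_pos: [0.5864, 0.018, 0.0278]
orientation: [0.637, 0.771, -0.003, -0.006]
wrist_force: [-0.0, 2.0, 1.2]
gripper_width: 0.439
```

```bash
python3 -c "
from h import *
rt()"
```

```text
t 11.2 tcp [0.5864 0.018  0.0278] head 100.86 tilt [-0.77  0.17] F [-0.    1.95  1.2 ] g 0.439 q [ 0.15  0.57 -0.37  1.92  0.3   0.71 -0.21]
tcp rail [-18.8  -0.8] F along [ 1.92 -0.37  1.2 ]
```

Emit:
drive_tool:
  steps:
    - [4,0,0,0,-1]
    - [4,0,0,0,-1]
    - [4,0,0,0,-1]
    - [0,0,0,0,-1]

```text
time_s: 11.7
tcp_pos: [0.5839, 0.0308, 0.0278]
orientation: [0.637, 0.771, -0.003, -0.006]
wrist_force: [-0.2, 0.7, 0.8]
gripper_width: 0.441
```

Emit:
drive_tool:
  steps:
    - [3,0,0,0,-1]
    - [0,0,0,0,-1]

```text
time_s: 11.95
tcp_pos: [0.5833, 0.034, 0.0278]
orientation: [0.637, 0.771, -0.003, -0.006]
wrist_force: [-0.5, 1.2, 0.3]
gripper_width: 0.44
```

```bash
python3 - <<'E'
from h import *
rt();c=cam("wrist");w=cloud(c)
rep(w,"shim",.002,.032,.030,.042);rep(w,"lug",.034,.06,.048,.062)
E
```

```text
t 11.95 tcp [0.5833 0.034  0.0278] head 100.87 tilt [-0.77  0.18] F [-0.48  1.18  0.25] g 0.44 q [ 0.13  0.57 -0.38  1.93  0.3   0.71 -0.23]
tcp rail [-2.6 -0.9] F along [1.25 0.24 0.25]
shim 5802 slope x,y [-0.0403  0.0024  0.0352] zmed 0.0343 x 2.0..29.2 mid -0.16 skew deg 0.15 wid 44.3
lug 9092 slope x,y [0.0106 0.0022 0.0531] zmed 0.0536 x 34.2..60.0 mid -0.13 skew deg -0.22 wid 44.0
```

Emit:
drive_tool:
  steps:
    - [2,0,0,0,-1]
    - [2,0,0,0,-1]
    - [0,0,0,0,-1]

```text
time_s: 12.38
tcp_pos: [0.5825, 0.0377, 0.0278]
orientation: [0.637, 0.771, -0.003, -0.006]
wrist_force: [-0.3, 1.1, 0.8]
gripper_width: 0.438
```

Emit:
drive_tool:
  steps:
    - [1.5,0,0,0,-1]
    - [0,0,0,0,-1]

```text
time_s: 12.62
tcp_pos: [0.5822, 0.0393, 0.0278]
orientation: [0.637, 0.771, -0.003, -0.006]
wrist_force: [-0.3, 0.5, 0.4]
gripper_width: 0.441
```

Emit:
drive_tool:
  steps:
    - [1.5,0,0,0,-1]
    - [0,0,0,0,-1]

```text
time_s: 12.88
tcp_pos: [0.5819, 0.0409, 0.0277]
orientation: [0.637, 0.771, -0.003, -0.006]
wrist_force: [0.2, 0.8, -0.1]
gripper_width: 0.439
```

Emit:
drive_tool:
  steps:
    - [1.5,0,0,0,-1]

```text
time_s: 13.0
tcp_pos: [0.5817, 0.0422, 0.0278]
orientation: [0.637, 0.771, -0.003, -0.006]
wrist_force: [-0.1, -0.9, 0.3]
gripper_width: 0.443
```

```bash
python3 -c "
from h import *
rt()"
```

```text
t 13.0 tcp [0.5817 0.0422 0.0278] head 100.82 tilt [-0.78  0.16] F [-0.09 -0.94  0.26] g 0.443 q [ 0.12  0.57 -0.38  1.93  0.3   0.71 -0.25]
tcp rail [ 5.9 -0.8] F along [-0.91  0.27  0.26]
```

Emit:
drive_tool:
  steps:
    - [1,0,0,0,-1]

```text
time_s: 13.12
tcp_pos: [0.5815, 0.0432, 0.0278]
orientation: [0.637, 0.771, -0.003, -0.006]
wrist_force: [-0.1, -0.4, -0.4]
gripper_width: 0.439
```

Emit:
drive_tool:
  steps:
    - [1,0,0,0,-1]

```text
time_s: 13.25
tcp_pos: [0.5812, 0.0442, 0.0277]
orientation: [0.637, 0.771, -0.003, -0.006]
wrist_force: [0.2, -1.7, 0.5]
gripper_width: 0.443
```

Emit:
drive_tool:
  steps:
    - [1,0,0,0,-1]

```text
time_s: 13.38
tcp_pos: [0.581, 0.0453, 0.0277]
orientation: [0.637, 0.771, -0.003, -0.006]
wrist_force: [-0.3, -0.8, 0.3]
gripper_width: 0.444
```

Not at the pin yet; continuing in 1 mm steps.

Emit:
drive_tool:
  steps:
    - [1,0,0,0,-1]

```text
time_s: 13.5
tcp_pos: [0.5808, 0.0463, 0.0277]
orientation: [0.637, 0.771, -0.003, -0.006]
wrist_force: [0.4, -0.8, -0.2]
gripper_width: 0.444
```

Emit:
drive_tool:
  steps:
    - [1,0,0,0,-1]

```text
time_s: 13.62
tcp_pos: [0.5806, 0.0473, 0.0278]
orientation: [0.637, 0.771, -0.003, -0.006]
wrist_force: [0.3, -0.1, 0.5]
gripper_width: 0.438
```

Emit:
drive_tool:
  steps:
    - [1,0,0,0,-1]

```text
time_s: 13.75
tcp_pos: [0.5804, 0.0484, 0.0278]
orientation: [0.637, 0.771, -0.003, -0.006]
wrist_force: [-0.7, -0.4, -1.1]
gripper_width: 0.44
```

Emit:
drive_tool:
  steps:
    - [1,0,0,0,-1]

```text
time_s: 13.88
tcp_pos: [0.5802, 0.0495, 0.0278]
orientation: [0.637, 0.771, -0.003, -0.006]
wrist_force: [0.7, -0.9, 0.1]
gripper_width: 0.444
```

Emit:
drive_tool:
  steps:
    - [1,0,0,0,-1]

```text
time_s: 14.0
tcp_pos: [0.58, 0.0505, 0.0278]
orientation: [0.637, 0.771, -0.003, -0.006]
wrist_force: [-1.1, -0.5, 0.0]
gripper_width: 0.444
```

Emit:
drive_tool:
  steps:
    - [1,0,0,0,-1]

```text
time_s: 14.12
tcp_pos: [0.5798, 0.0516, 0.0278]
orientation: [0.637, 0.771, -0.003, -0.006]
wrist_force: [0.1, -0.8, -0.3]
gripper_width: 0.441
```

Emit:
drive_tool:
  steps:
    - [1,0,0,0,-1]

```text
time_s: 14.25
tcp_pos: [0.5796, 0.0523, 0.0278]
orientation: [0.637, 0.771, -0.004, -0.006]
wrist_force: [1.2, -5.0, 0.7]
gripper_width: 0.441
```

The pin is felt at about 5 N. Holding a light push.

Emit:
drive_tool:
  steps:
    - [0.5,0,0,0,-1]

```text
time_s: 14.38
tcp_pos: [0.5796, 0.0523, 0.0278]
orientation: [0.637, 0.77, -0.004, -0.006]
wrist_force: [1.6, -4.8, -0.2]
gripper_width: 0.442
```

Emit:
drive_tool:
  steps:
    - [0.5,0,0,0,-1]

```text
time_s: 14.5
tcp_pos: [0.5796, 0.0523, 0.0277]
orientation: [0.638, 0.77, -0.004, -0.006]
wrist_force: [1.8, -4.7, 0.5]
gripper_width: 0.439
```

Emit:
drive_tool:
  steps:
    - [0.8,0,0,0,-1]
    - [0.8,0,0,0,-1]

```text
time_s: 14.75
tcp_pos: [0.5795, 0.0523, 0.0278]
orientation: [0.638, 0.77, -0.004, -0.005]
wrist_force: [1.9, -7.1, 0.1]
gripper_width: 0.441
```

```bash
python3 -c "
from h import *
rt()"
```

```text
t 14.75 tcp [0.5795 0.0523 0.0278] head 100.69 tilt [-0.77 -0.02] F [ 1.92 -7.1   0.08] g 0.441 q [ 0.09  0.56 -0.38  1.93  0.3   0.71 -0.27]
tcp rail [16.2 -0.7] F along [-7.34 -0.52  0.08]
```

Emit:
drive_tool:
  steps:
    - [1,0,0,0,-1]
    - [1,0,0,0,-1]
    - [1,0,0,0,-1]

```text
time_s: 15.12
tcp_pos: [0.5794, 0.0523, 0.0277]
orientation: [0.639, 0.769, -0.005, -0.004]
wrist_force: [1.6, -7.9, 0.3]
gripper_width: 0.44
```

```bash
python3 - <<'E'
from h import *
rt();c=cam("wrist");save(c,"w6.png");w=cloud(c)
rep(w,"shim",.020,.032,.030,.042);rep(w,"lug",.034,.06,.048,.062)
E
```

```text
t 15.12 tcp [0.5794 0.0523 0.0277] head 100.55 tilt [-0.76 -0.18] F [ 1.58 -7.9   0.32] g 0.44 q [ 0.09  0.56 -0.37  1.93  0.3   0.71 -0.28]
tcp rail [16.2 -0.6] F along [-8.06 -0.03  0.32]
shim 1372 slope x,y [0.4384 0.0051 0.0253] zmed 0.0346 x 20.0..26.8 mid -0.12 skew deg -3.68 wid 55.4
lug 7925 slope x,y [0.0117 0.0025 0.053 ] zmed 0.0536 x 34.0..60.0 mid -0.07 skew deg -0.19 wid 44.0
```

View pics/w6.png

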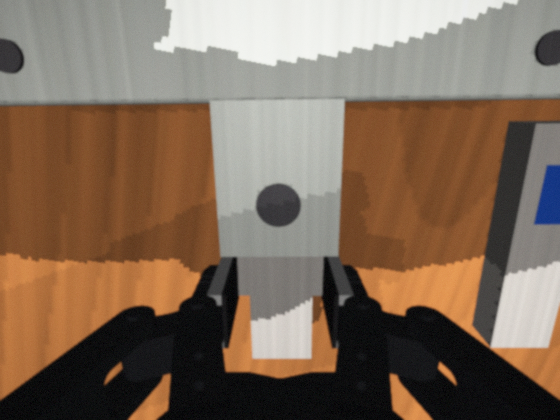

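The shim's tail shows between the pads at (280,275), below the lug's front edge at row 257, and the fingers clear the foot by about 7 mm. Release and rise.

Emit:
drive_tool:
  steps:
    - [0,0,0,0,-1]
    - [0,0,0,0,0.25]
    - [0,0,0,0,0.25]
    - [0,0,0,0,0.25]
    - [-3,0,-10,0,0.25]
    - [-3,0,-20,0,0.25]
    - [0,0,-30,0,0.25]
    - [0,0,-10,0,-1]
    - [0,0,0,0,-1]
    - [0,0,0,0,-1]
    - [0,0,0,0,-1]
    - [0,0,0,0,-1]

```text
time_s: 16.68
tcp_pos: [0.5812, 0.047, 0.1024]
orientation: [0.639, 0.769, -0.005, -0.005]
wrist_force: [-0.1, -0.2, 0.1]
gripper_width: -0.0
```

```bash
python3 - <<'E'
from h import *
rt();c=cam("wrist");w=cloud(c)
rep(w,"shim",.007,.032,.030,.042);rep(w,"lug",.034,.06,.048,.062)
E
```

```text
t 16.68 tcp [0.5812 0.047  0.1024] head 100.59 tilt [-0.76 -0.1 ] F [-0.08 -0.16  0.15] g -0.0 q [ 0.14  0.46 -0.41  1.89  0.24  0.85 -0.22]
tcp rail [10.7 -1.3] F along [-0.14  0.11  0.15]
shim 2055 slope x,y [0.0002 0.0014 0.0343] zmed 0.0343 x 7.0..29.7 mid 0.28 skew deg -0.86 wid 39.6
lug 3400 slope x,y [0.0107 0.0029 0.0531] zmed 0.0536 x 34.5..60.0 mid 0.12 skew deg -0.01 wid 43.6
```

Emit:
drive_tool:
  steps:
    - [15,-1,0,0,-1]
    - [15,0,0,0,-1]
    - [14,0,0,0,-1]
    - [0,0,15,0,-1]
    - [0,0,15,0,-1]
    - [0,0,7,0,-1]
    - [0,0,0,0,-1]

```text
time_s: 17.6
tcp_pos: [0.5698, 0.0936, 0.0614]
orientation: [0.638, 0.77, -0.006, -0.005]
wrist_force: [-0.6, 0.7, 0.3]
gripper_width: -0.0
```

```bash
python3 -c "
from h import *
rt()"
```

```text
t 17.6 tcp [0.5698 0.0936 0.0614] head 100.66 tilt [-0.9  -0.11] F [-0.64  0.68  0.29] g -0.0 q [ 0.05  0.51 -0.41  1.93  0.28  0.77 -0.33]
tcp rail [58.6  0.9] F along [0.79 0.5  0.29]
```

Emit:
drive_tool:
  steps:
    - [-3,0,4,0,-1]
    - [0,0,1,0,-1]
    - [0,0,1,0,-1]

```text
time_s: 17.98
tcp_pos: [0.5709, 0.0898, 0.0555]
orientation: [0.639, 0.769, -0.005, -0.005]
wrist_force: [0.3, 0.3, 0.1]
gripper_width: 0.003
```

Emit:
drive_tool:
  steps:
    - [0,0,1,0,-1]
    - [0,0,0.8,0,-1]

```text
time_s: 18.23
tcp_pos: [0.5711, 0.0898, 0.054]
orientation: [0.639, 0.769, -0.005, -0.005]
wrist_force: [-1.1, -0.3, 4.2]
gripper_width: -0.003
```

Emit:
drive_tool:
  steps:
    - [0,0,0.8,0,-1]

```text
time_s: 18.35
tcp_pos: [0.5711, 0.0898, 0.0534]
orientation: [0.639, 0.769, -0.005, -0.005]
wrist_force: [-2.1, -1.8, 4.2]
gripper_width: 0.003
```

Emit:
drive_tool:
  steps:
    - [0,0,0.8,0,-1]

```text
time_s: 18.48
tcp_pos: [0.5712, 0.0897, 0.0528]
orientation: [0.639, 0.769, -0.005, -0.005]
wrist_force: [-5.6, -1.6, 16.9]
gripper_width: -0.003
```

Emit:
drive_tool:
  steps:
    - [0,0,0.3,0,-1]
    - [0,0,0.3,0,-1]

```text
time_s: 18.73
tcp_pos: [0.5712, 0.0897, 0.0529]
orientation: [0.639, 0.769, -0.005, -0.004]
wrist_force: [-2.9, -1.2, 7.9]
gripper_width: 0.001
```

Emit:
drive_tool:
  steps:
    - [0,0,0.4,0,-1]
    - [0,0,0.4,0,-1]
    - [0,0,0.4,0,-1]

```text
time_s: 19.1
tcp_pos: [0.5712, 0.0897, 0.0529]
orientation: [0.639, 0.769, -0.005, -0.004]
wrist_force: [-4.5, -1.1, 10.1]
gripper_width: -0.004
```

```bash
python3 - <<'E'
from h import *
rt()
for n in("top","side"):
    c=cam(n);w=cloud(c);rep(w,n+" plate",.10,.19,.04,.07,.06)
rt()
E
```

```text
t 19.1 tcp [0.5712 0.0897 0.0529] head 100.59 tilt [-0.76 -0.18] F [-4.51 -1.07 10.13] g -0.004 q [ 0.05  0.53 -0.4   1.93  0.29  0.75 -0.33]
tcp rail [54.5  0.4] F along [-0.18  4.64 10.13]
top plate few 0
side plate 1939 slope x,y [ 0.0089 -0.0008  0.0524] zmed 0.0536 x 100.0..164.9 mid -0.11 skew deg 0.14 wid 118.3
t 19.2 tcp [0.5712 0.0897 0.0529] head 100.59 tilt [-0.76 -0.18] F [-3.02 -0.79  9.38] g 0.0 q [ 0.05  0.53 -0.4   1.93  0.29  0.75 -0.33]
tcp rail [54.5  0.3] F along [-0.19  3.12  9.38]
```

The press held at about 10 N and the foot went down only ~1.2 mm (tilt about 0.009 rad). Lift off and back away.

Emit:
drive_tool:
  steps:
    - [0,0,-3,0,-1]
    - [0,0,-20,0,-1]
    - [0,0,-30,0,-1]
    - [-40,0,-30,0,-1]
    - [-50,0,0,0,-1]
    - [-20,0,0,0,-1]
    - [0,0,0,0,-1]
    - [0,0,0,0,-1]

```text
time_s: 20.2
tcp_pos: [0.5946, -0.0187, 0.1462]
orientation: [0.638, 0.77, -0.003, -0.002]
wrist_force: [-0.3, 0.6, -0.4]
gripper_width: -0.003
```

```bash
python3 - <<'E'
from h import *
rt();c=cam("wrist");save(c,"w7.png");w=cloud(c)
rep(w,"shim",.0,.032,.030,.042);rep(w,"lug",.034,.085,.048,.062);rep(w,"plate",.09,.13,.048,.062,.06)
c=cam("top");rects(cloud(c),(.4,.7,-.3,-.12),.0235,.036)
E
```

```text
t 20.2 tcp [ 0.5946 -0.0187  0.1462] head 100.77 tilt [-0.43 -0.1 ] F [-0.27  0.57 -0.4 ] g -0.003 q [ 0.25  0.42 -0.41  1.84  0.21  0.93 -0.07]
tcp rail [-56.4  -1.7] F along [ 0.61  0.16 -0.4 ]
shim 2184 slope x,y [0.0024 0.0008 0.0342] zmed 0.0343 x 5.7..32.0 mid 0.43 skew deg -0.22 wid 39.4
lug 5223 slope x,y [0.0018 0.0001 0.0535] zmed 0.0536 x 34.4..76.6 mid 0.28 skew deg 0.19 wid 43.6
plate few 0
```

View pics/w7.png

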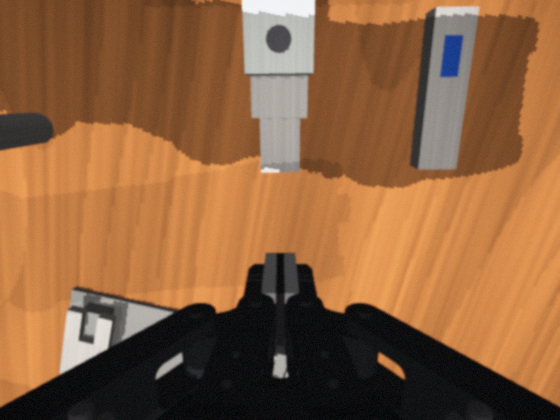

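The shim sits flat under the foot (tail at (280,95)), with the stage level and the arm clear of everything.

```bash
python3 -c "
from h import *
print(manip.hand_in())"
```

```text
the job is handed in; nothing more can be done
None
```

One shim was enough, and it is in place under the foot. The job was handed in at about 20 s of the 72 s allowed, with no verdict reported. I took the middle shim because the rail top measured about 26.7 mm, which leaves a one-shim gap. The other two shims were never gripped.

- **Push home:** the slot met the pin about 2 mm before seat. I held it there at about 8 N, with the fingers an estimated 7 mm clear of the foot.
- **Press:** about 10 N on top of the foot, with a brief 17 N peak on first contact. The foot went down about 1.2 mm and stopped, and the stage tilt read about 0.009 rad.
- **Final view:** the shim is flat, about 2.3 mm before seat, under 0.5 mm off to the side and turned about 0.2°. The stage is level and the arm is clear.

**Checks that gave nothing:** the top camera gave no reading of the plate during the press, so the tilt comes from the side camera alone. After the press, the top camera's count of the shims on the rest and the wrist camera's reading of the plate also came back empty. One remaining shim is partly visible in the last wrist picture, still on the rest. The other, which I didn't touch, wasn't checked again.

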